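# Pack and close the fastener case

### The job

Finish packing the fastener case: set the two square white jars still on the bench upright and fully down into the two empty pockets, handling them without dropping, throwing or tipping them over. Then swing the lid fully shut, and after that press both latches down flat against the front of the case. Leave the jars already packed, and everything else on the bench, where they are.

Things in the scene. Friction and masses are not known exactly. Their poses are not given: they have to be found in the camera images.
- case: grey fastener case, fixed: tray 140 (x) x 206 (y) x 50 high, walls and floor 4 thick, six pockets 62 square with centres at x = -33, +33 and y = -66, 0, +66 (dividers 24 above the floor). Origin: centre of the underside; x points from the front (latch side) to the hinge; the front faces the robot's right, z up. Carry handle: 70 wide, 21 proud of the front's middle, 19 to 29 above the bench
- lid (a joint): angle of the lid (140 x 206, 30 deep, walls 4): 0 = shut on the tray's rim, 1.57 = upright, starts leaning back at 1.8 to 2.05, stop at 2.1. Stiff hinge (0.3 N m friction): it stays where left; 1 to 4 N at the free edge moves it. Open, its edge is up to 190, its latches 215 above the bench. Shut, its plain flat top is 80 above the bench, 4 clear of the caps of seated jars
- lid_hinge (a point): the middle of the lid's hinge line, on the tray's rear rim, 70 behind the case's origin and 50 above the bench
- lid_edge (a point): the middle of the lid's free edge at its outer (top) face: with the lid shut, the top front edge of the case, 140 from the hinge line and 30 above it
- latch_l (a joint): angle of the left (case +y) black flap latch on the lid's front: 0 = flat against the front of the shut case, 1.57 = straight out; starts at 1.1 to 1.9, stop at 2.0; stays where left, 1 to 3 N at the tip moves it. Flap 44 wide, 30 long, 5 thick (8 at its tip). Its hinge, with the lid shut: 2 in front of the lid's front, 64 above the bench, 70 left of the case's middle
- latch_r (a joint): the same for the right latch, 70 to the case's -y side
- latch_l_tip (a point): the middle of the left latch's free end
- latch_r_tip (a point): the middle of the right latch's free end
- jar_a: square white plastic screw jar: body 56 x 56 x 48 high, round black cap 40 diameter, 50 to 68 above the base; origin at the centre of the underside, z up, x and y square to its sides; about 0.16 kg. One of the two that still stand on the bench, left of the case among other things
- jar_b: square white plastic screw jar: body 56 x 56 x 48 high, round black cap 40 diameter, 50 to 68 above the base; origin at the centre of the underside, z up, x and y square to its sides; about 0.16 kg. The other one, right of the case
- jar_c: a square white plastic screw jar of the same kind, already seated in the case
- jar_d: a square white plastic screw jar of the same kind, already seated in the case
- jar_e: a square white plastic screw jar of the same kind, already seated in the case
- jar_f: a square white plastic screw jar of the same kind, already seated in the case
- liner_1: thin dark foam liner on the floor of one empty pocket, 60 square; origin at the pocket's centre on the floor, 4 above the bench. Which two pockets are empty varies
- liner_2: the same in the other empty pocket
- round_jar: bystander: round white jar 58 diameter with black cap, 68 high, origin under its centre (as for all bystanders); it does not belong in the case
- glue_bottle: bystander: cream glue bottle, 60 diameter, 165 high
- tin: bystander: metal tin 70 diameter, 84 high
- tape_measure: bystander: tape measure 82 long over its tab (x) x 36 x 63 high
- sanding_block: bystander: cork sanding block 112 (x) x 64 x 34 high
- screwdriver: bystander: screwdriver lying along its x
- try_square: bystander: carpenter's try square lying flat, stock 20 x 110 x 14 and a blade 150 long along its x
Mind the look-alikes: they are no part of the job. Leave any blue or red look-alike of the jar_b alone. Leave any turquoise look-alike of the jar_a alone.

How it is judged:
By the outcome, as a careful person would: the job done as asked, in the order asked, and still so for the second after the job is handed in, with the robot touching nothing.
It also fails if it takes over 69 s, if anything falls off the work surface, if the arm or the gripper's body presses on something with over 40 N, if the wrist force passes 120 N, or if a joint passes its speed limit or range.

### The arm

A 6-joint arm with a two-finger parallel gripper is mounted at the origin on the work surface. World frame = base frame: x ahead of the robot, y to its left, z up, the work surface at z = 0. Lengths are in m, angles in rad, forces in N, time in s.
With the tool pointing down it reaches from about 0.275 to 0.85 m from the base axis. Payload 5.2 kg.
Tool frame: the origin (TCP) lies midway between the tips of the shut fingers; the grasp point (between the pads) lies 19 mm behind it; z points along the fingers, y is the line along which they close (so a half turn about z gives the same grasp; the last joint's range is limited). The gripper opens to 85 mm and grips with 20 to 120 N. Pads are 22 mm wide; open, the fingers measure 114 mm over their backs; the gripper's body (76 mm by 85 mm) begins 54 mm behind the grasp point. The pads swing forward as they close: fully open they stand 13 mm farther back than shut.
Start: joints at [-1.343, 0.259, 1.535, -0, 1.348, -0.203], TCP at [0.23, -0.5, 0.231] pointing down, gripper open.
Joint ranges: [-3.14, 3.14], [-0.91, 2.08], [0.19, 2.58], [-1.22, 4.36], [0.22, 2.71], [-3.12, 3.12]. Speed limits (rad/s): [2.57, 2.57, 3.14, 3.14, 3.14, 3.14].

### API

Orientations are given as a unit quaternion [w, x, y, z].
In Python, from rig import * gives the robot as it stands.
- The arm moves only by the tool move_arm, never from a script. Its argument "steps" is a list of rows, each a list of 7 numbers: the shift along the tool's x, y, z as a fraction of full scale, then the turn, a rotation vector about the tool's x, y, z as a fraction of full scale, then the opening in per cent of the stroke, from 0 (shut) to 100 (fully open). A call has 1 to 8 rows; each row is the pose to reach, as a shift and turn from the pose commanded when the call began, along the tool's axes at that moment; what a row does not reach only later rows make up. Full scale, the value 1, is 120 mm for a shift and 120 degrees for a turn. A row lasts 1/8 s, in which the tool goes at most 62.5 mm and 10.7 degrees, less where a joint would pass 70% of its speed; a pose out of reach is approached as far as the arm can. A call with a number of a shift or a turn outside -1 to 1 is refused whole. A call with a gripper value outside its range is refused whole. The fingers move at their own pace and stop on an object; "squeeze" is the grip in N (left out, the last holds). Time passes only in rows, so rows that repeat a pose let the fingers close. It gives the time, the measured TCP pose, the force, the opening and the grip force at its end, in the units of the state.
- get_obs(): the state, without advancing time (a new reading comes with each control period).
- snapshot(name): name is "scene" or "side" or "wrist"; returns the picture (480x640x3 uint8, red, green, blue); there is no depth.
- camera_params(name): a dict with "fx", "fy", "cx", "cy" (pixels), "extrinsics" (4x4, takes a point from camera to world coordinates). Camera axes: x right, y down, z forward; pixel columns grow to the right and rows downward; lengths in m; the calibration is good to about 2 mm. A picture is of the moment at which its call begins: read the wrist's pose just before it. camera_params takes no time and is no camera call; for the wrist camera it gives the pose at the moment of the call.
- hand_in(): hands the job in; it is judged then, once.
The state is a dict: "time": time; "joints": joint angles; "dq": joint speeds; "tau": joint torques, N m; "tool_pos": TCP position; "tcp_rot": TCP orientation; "force": force on the tool from outside, world axes, zero at the start; "wrist_torque": the same for the moment, N m; "gripper_width": opening from 0.0 (shut) to 1.0 (fully open); "gripper_force": force on a finger pad.
Only numpy, scipy, OpenCV 4.12 (cv2) and the standard library are available. Lean on these libraries where they do the work, as an engineer would, in place of code of your own. Each camera call takes 0.05 s, during which the arm holds its last target. There are 200 camera calls.

## Working session

There is one attempt and no reset: what is moved stays moved. The work goes in short steps, Python scripts to look and compute and a tool call to move; the robot and the scene stay as the last step left them, time stands still between calls to the robot, and variables do not carry over. Pictures are saved under pics/ and viewed, at most 12 in all, crops included, and the job is handed in when it is done.

Besides the shell and the picture viewer there is one more tool, called after ">>>" as name(argument=value, ...), one argument or row to a line, values as JSON. move_arm: Moves the arm, as the interface text tells. Its arguments: {"type":"object","properties":{"steps":{"type":"array"},"squeeze":{"type":"number"}},"required":["steps"]}

```bash
mkdir -p pics; ls; python3 - <<'E'
from rig import *
import cv2,numpy as np
o=get_obs();print(o)
for n in("scene","side"):
    im=snapshot(n);cv2.imwrite(f"pics/{n}0.png",im[:,:,::-1]);p=camera_params(n);print(n,p)
E
```

```text
pics
{'time': 0.0, 'joints': array([-1.34281371e+00,  2.59331891e-01,  1.53615488e+00,  7.17100134e-08,
        1.34798352e+00, -2.02798723e-01]), 'dq': array([-0.00071355, -0.00102129,  0.00063194, -0.0002557 , -0.00076896,
       -0.00075478]), 'tau': array([ 8.33707363e-04, -4.46035194e+01, -2.90572697e+01, -4.75505476e-04,
        1.18997757e-02, -3.20810877e-06]), 'tool_pos': array([ 0.22956294, -0.49918774,  0.23045186]), 'tcp_rot': array([-9.38744068e-04,  9.76892542e-01,  2.13728987e-01, -1.17862785e-05]), 'force': array([-0.50615032,  0.32300451, -0.19864414]), 'wrist_torque': array([-0.03869103, -0.04632178,  0.00444926]), 'gripper_force': 0.0, 'gripper_width': 1.0008302142592809}
scene {'fx': 439.4428174375995, 'fy': 439.4428174375995, 'cx': 315.040590652067, 'cy': 240.14357849923283, 'extrinsics': array([[ 0.22024294,  0.73154771, -0.64523717,  1.30912251],
       [ 0.97543757, -0.16776351,  0.14274787, -0.1795412 ],
       [-0.00382038, -0.66082778, -0.75052785,  0.95397047],
       [ 0.        ,  0.        ,  0.        ,  1.        ]])}
side {'fx': 577.381170401538, 'fy': 577.381170401538, 'cx': 319.24177331039436, 'cy': 233.19436193161405, 'extrinsics': array([[ 0.97774245, -0.11913135,  0.17270617,  0.32958155],
       [-0.20916896, -0.61771266,  0.75807613, -1.081356  ],
       [ 0.01637215, -0.77732798, -0.62888247,  0.96202735],
       [ 0.        ,  0.        ,  0.        ,  1.        ]])}
```

View pics/scene0.png

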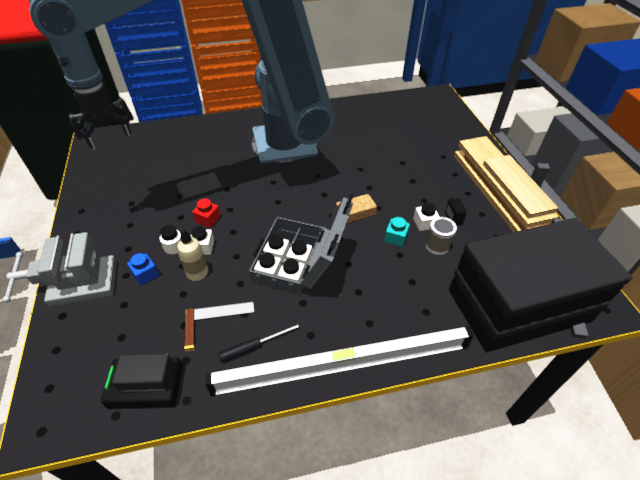

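View pics/side0.png

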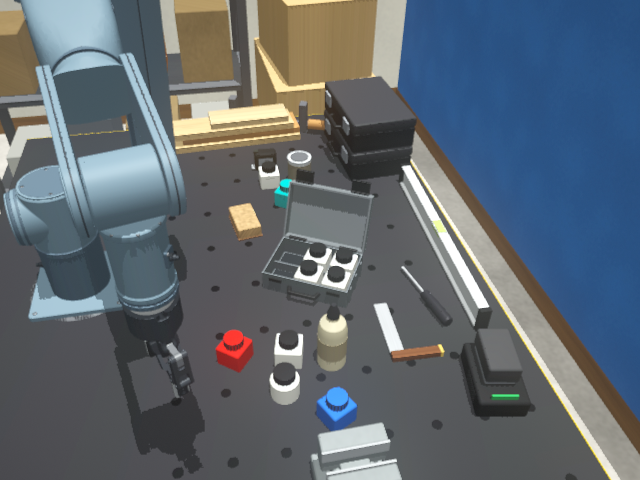

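The side view shows square white jar_b at (289,348) and jar_a at (269,175). Things that could be mistaken for jar_b are the round jar (285,382), red (234,350) and blue (337,408). For jar_a it's turquoise (287,193). The case is at (318,265), with its two empty pockets towards the robot. I'll check these in one close mosaic.

```bash
cat > h.py <<'E'
from rig import *
import cv2,numpy as np
def ray(n,u,v,p=None):
    p=p or camera_params(n);E=p["extrinsics"]
    d=E[:3,:3]@np.array([(u-p["cx"])/p["fx"],(v-p["cy"])/p["fy"],1]);return E[:3,3],d/np.linalg.norm(d)
def onz(n,u,v,z,p=None):
    c,d=ray(n,u,v,p);return c+d*(z-c[2])/d[2]
def tri(*a):
    M=np.zeros((3,3));b=np.zeros(3)
    for n,u,v in a:
        c,d=ray(n,u,v);P=np.eye(3)-np.outer(d,d);M+=P;b+=P@c
    x=np.linalg.solve(M,b);return x
def proj(X,p):
    E=np.linalg.inv(p["extrinsics"]);q=E[:3,:3]@np.array(X)+E[:3,3];return p["fx"]*q[0]/q[2]+p["cx"],p["fy"]*q[1]/q[2]+p["cy"]
E
python3 - <<'E'
from h import *
np.set_printoptions(precision=4,suppress=True)
s=cv2.imread("pics/scene0.png");d=cv2.imread("pics/side0.png")
def c(im,x,y,w,h,W,H):return cv2.resize(im[y:y+h,x:x+w],(W,H),interpolation=cv2.INTER_CUBIC)
a=np.hstack([c(d,250,160,133,150,400,300)[:300],c(s,235,185,133,100,400,300)])
# use equal scale 3
a=np.hstack([c(d,250,180,133,125,400,375),c(s,240,185,133,125,400,375)])
b=np.hstack([c(d,250,310,100,75,266,225),c(d,245,145,88,75,266,225),c(s,395,180,88,75,268,225)])
cv2.imwrite("pics/m1.png",np.vstack([a,b]))
print("jar_b cap",tri(("side",289,340),("scene",202,234)),onz("side",289,338,.068))
print("jar_a cap",tri(("side",268,167),("scene",429,208)),onz("side",268,166,.068))
E
```

```text
jar_b cap [ 0.4452 -0.3097  0.0533] [ 0.4454 -0.3195  0.068 ]
jar_a cap [0.495  0.3376 0.0586] [0.4948 0.3238 0.068 ]
```

View pics/m1.png

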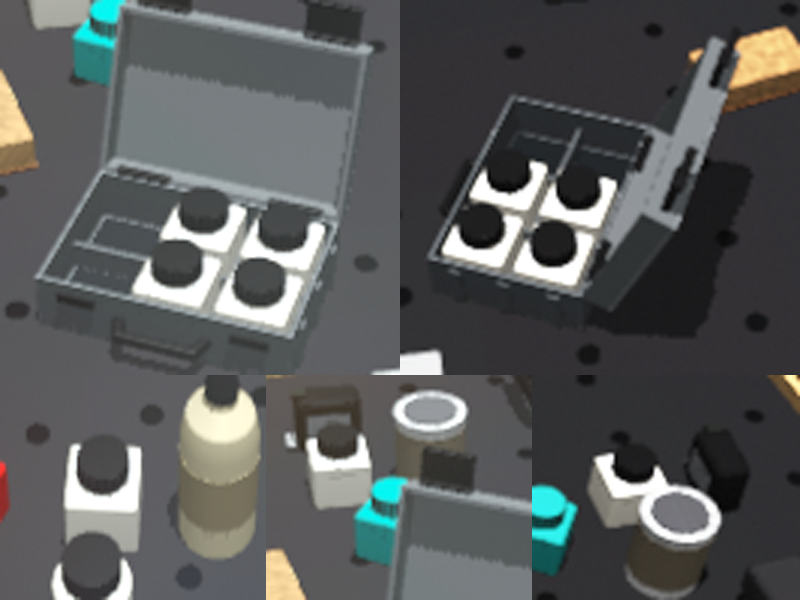

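The crops confirm it: jar_b is the white square jar with its cap at mosaic (103,463), next to the round jar and the bottle. jar_a has its cap at (338,440), between the tape measure and the tin. The empty pockets are the two on the robot side (case +y).

```bash
python3 - <<'E'
from h import *
np.set_printoptions(precision=4,suppress=True)
S=[(38,278),(108,165),(298,332),(337,213)];C=[(113,98),(255,127),(31,260),(188,292)]
for n,L,o in(("side",S,(250,180)),("scene",C,(240,185))):
    P=[onz(n,o[0]+u/3.0075,o[1]+v/3,.05) for u,v in L]
    print(n,np.array(P)[:,:2].tolist(),np.mean(P,0), [np.linalg.norm(P[i]-P[j]) for i,j in((0,1),(0,2),(1,3),(2,3))])
    for i,j in((0,2),(1,3)):v=P[i]-P[j];print("case y dir deg",np.degrees(np.arctan2(v[1],v[0])))
    for i,j in((1,0),(3,2)):v=P[i]-P[j];print("case x dir deg",np.degrees(np.arctan2(v[1],v[0])))
o=(250,310);f=lambda u,v:(o[0]+u*100/266,o[1]+(v-375)/3)
print("jarb top corners",[onz("side",*f(u,v),.048)[:2] for u,v in((70,447),(140,450),(66,495),(140,497))])
print("bottle",onz("side",*f(218,530),.0)[:2]," round cap",onz("side",*f(92,560),.068)[:2])
o=(245,145);f=lambda u,v:(o[0]+(u-266)*88/266,o[1]+(v-375)/3)
print("jara top corners",[onz("side",*f(u,v),.048)[:2] for u,v in((306,442),(312,475),(371,468))], "cap",onz("side",*f(338,436),.068)[:2])
print("tin",onz("side",*f(430,412),.084)[:2],"tape",onz("side",*f(330,400),.063)[:2])
print("turq",onz("side",*f(395,492),.068)[:2])
p=camera_params("wrist");o=get_obs();print(p)
E
```

```text
side [[0.42123871672567786, -0.09898913435277967], [0.4967513662653212, 0.026793743210824283], [0.6028825187594373, -0.19471283685610052], [0.6676232582492698, -0.0687303628775986]] [ 0.5471 -0.0839  0.05  ] [np.float64(0.14670886997273744), np.float64(0.20532291162513713), np.float64(0.1957602061558132), np.float64(0.1416437330044442)]
case y dir deg 152.2114066593607
case y dir deg 150.79309321517331
case x dir deg 59.0218691616528
case x dir deg 62.801963465415525
scene [[0.42403949404189534, -0.09353448812251762], [0.49126815328329354, 0.02968798608690215], [0.6003346507253018, -0.19425124951098283], [0.6634823498356909, -0.0697715707337846]] [ 0.5448 -0.082   0.05  ] [np.float64(0.14036905205096725), np.float64(0.20303656886040963), np.float64(0.1988716494052261), np.float64(0.13958088096659474)]
case y dir deg 150.26083440973966
case y dir deg 149.99210462243667
case x dir deg 61.38366336533801
case x dir deg 63.10162765941627
jarb top corners [array([ 0.4241, -0.2867]), array([ 0.477, -0.3  ]), array([ 0.4147, -0.3277]), array([ 0.4693, -0.3404])]
bottle [ 0.5309 -0.3419]  round cap [ 0.4232 -0.3996]
jara top corners [array([0.4695, 0.3533]), array([0.4676, 0.2948]), array([0.524 , 0.2964])] cap [0.4977 0.3269]
tin [0.5869 0.3281] tape [0.5003 0.402 ]
turq [0.5349 0.2229]
{'fx': 412.3216701825622, 'fy': 412.3216701825622, 'cx': 324.47489204177384, 'cy': 238.95124053310317, 'extrinsics': array([[ 0.4181, -0.8743, -0.2464,  0.2919],
       [-0.9084, -0.4028, -0.1121, -0.4714],
       [-0.0013,  0.2707, -0.9627,  0.3737],
       [ 0.    ,  0.    ,  0.    ,  1.    ]])}
```

>>> move_arm(
  steps=[
    [0.38,-0.11,0.04,0,0,0,100],
    [0.76,-0.22,0.08,0,0,0,100],
  ],
)

```text
time: 0.35
tool_pos: [0.3018, -0.437, 0.221]
tcp_rot: [-0.0, 0.977, 0.213, 0.0]
force: [1.2, -1.0, -0.1]
gripper_width: 0.997
gripper_force: 0.0
```

>>> move_arm(
  steps=[
    [0.38,-0.11,0.04,0,0,0,70],
    [0.76,-0.22,0.08,0,0,0,70],
  ],
)

```text
time: 0.6
tool_pos: [0.3742, -0.3744, 0.2116]
tcp_rot: [-0.0, 0.977, 0.214, -0.0]
force: [0.5, -1.0, -0.2]
gripper_width: 0.703
gripper_force: 0.0
```

>>> move_arm(
  steps=[
    [0.38,-0.11,0.04,0,0,-0.085,70],
    [0.76,-0.22,0.08,0,0,-0.17,70],
    [0.76,-0.22,0.08,0,0,-0.255,70],
    [0.76,-0.22,0.08,0,0,-0.34,70],
    [0.76,-0.22,0.08,0,0,-0.42,70],
    [0.76,-0.22,0.08,0,0,-0.438,70],
  ],
)

```text
time: 1.35
tool_pos: [0.4451, -0.3132, 0.202]
tcp_rot: [-0.001, 0.78, 0.625, -0.0]
force: [1.0, -0.5, -0.8]
gripper_width: 0.702
gripper_force: 0.0
```

```bash
cat >> h.py <<'E'
from scipy.spatial.transform import Rotation as R
np.set_printoptions(precision=4,suppress=True)
def pose():
    o=get_obs();q=o["tcp_rot"];r=R.from_quat([q[1],q[2],q[3],q[0]]);return o["tool_pos"],r,o
def head():
    x=pose()[1].as_matrix()[:,0];return np.degrees(np.arctan2(x[1],x[0]))
def to(x,y,z,hd,p=None,r=None):
    "total shift/turn in units of full scale from the pose now"
    if p is None:p,r,o=pose()
    h=np.radians(hd);t=R.from_matrix(np.array([[np.cos(h),np.sin(h),0],[np.sin(h),-np.cos(h),0],[0,0,-1]]).T)
    print("shift",r.inv().apply(np.array([x,y,z])-p)/.12,"turn",np.degrees((r.inv()*t).as_rotvec())/120)
def snap(n,f):
    p=camera_params(n);im=snapshot(n)[:,:,::-1].copy();cv2.imwrite(f"pics/{f}.png",im);return im,p
def topface(im,p,z=.048,lo=120,guess=None):
    "white square body top: corners of mask near guess, on plane z"
    hsv=cv2.cvtColor(im,cv2.COLOR_BGR2HSV);m=((hsv[...,1]<40)&(hsv[...,2]>lo)).astype(np.uint8)
    cs,_=cv2.findContours(m,cv2.RETR_EXTERNAL,cv2.CHAIN_APPROX_NONE)
    for c in cs:
        if cv2.contourArea(c)<800:continue
        w=np.array([onz("wrist",u,v,z,p)[:2]*1000 for u,v in c[:,0]],np.float32)
        print("blob",c[:,0].mean(0),"area",cv2.contourArea(c),"rect mm",cv2.minAreaRect(w))
E
python3 - <<'E'
from h import *
print(pose()[0],head(),pose()[2]["time"])
im,p=snap("wrist","w1");topface(im,p)
E
```

```text
[ 0.4451 -0.3132  0.202 ] 77.41020906335321 1.35
blob [317.8864 305.8864] area 2277.0 rect mm ((424.6351623535156, -380.34039306640625), (58.22787857055664, 57.36579132080078), 75.28584289550781)
blob [321.7281 219.2829] area 3252.0 rect mm ((443.4700012207031, -311.6922607421875), (60.93206787109375, 56.06290817260742), 75.92179107666016)
blob [595.9085  94.0349] area 7716.5 rect mm ((644.5125122070312, -271.7898254394531), (128.8829803466797, 28.009002685546875), 89.10476684570312)
```

View pics/w1.png

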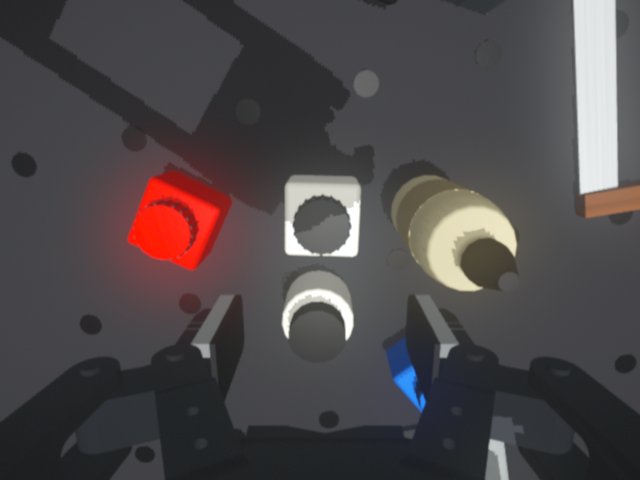

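The wrist view shows jar_b's white square at pixel (321,219), the cap at (321,226), the bottle to the right and the round jar below. All are clear of the planned grip on the cap.

```bash
python3 - <<'E'
from h import *
im=cv2.imread("pics/w1.png");p=camera_params("wrist")
print("cap top",onz("wrist",321.5,226.5,.068,p), "bottom edge mid",onz("wrist",323,256,.048,p))
to(.443,-.314,.049,75.9)
E
```

```text
cap top [ 0.4428 -0.3137  0.068 ] bottom edge mid [ 0.4376 -0.3413  0.048 ]
shift [-0.0108 -0.0138  1.2751] turn [-0.0005 -0.0003  0.0126]
```

>>> move_arm(
  steps=[
    [-0.01,-0.014,0.4,0,0,0.0126,70],
    [-0.01,-0.014,0.8,0,0,0.0126,70],
  ],
)

```text
time: 1.65
tool_pos: [0.4435, -0.3146, 0.1058]
tcp_rot: [0.001, 0.79, 0.613, 0.0]
force: [0.1, -0.9, -0.4]
gripper_width: 0.697
gripper_force: 0.0
```

>>> move_arm(
  squeeze=40,
  steps=[
    [0,0,0.3,0,0,0,70],
    [0,0,0.475,0,0,0,70],
    [0,0,0.475,0,0,0,70],
    [0,0,0.475,0,0,0,30],
    [0,0,0.475,0,0,0,20],
    [0,0,0.475,0,0,0,20],
    [0,0,0.475,0,0,0,20],
  ],
)

```text
time: 2.52
tool_pos: [0.4439, -0.3149, 0.0506]
tcp_rot: [0.001, 0.789, 0.614, 0.0]
force: [-1.7, 0.4, 6.1]
gripper_width: 0.454
gripper_force: 41.0
```

>>> move_arm(
  steps=[
    [0,0,-0.3,0,0,0,20],
    [0,0,-0.7,0,0,0,20],
    [0,0,-1,0,0,0,20],
  ],
)

```text
time: 2.9
tool_pos: [0.4435, -0.3144, 0.1712]
tcp_rot: [0.001, 0.789, 0.614, 0.0]
force: [-0.4, 0.3, -2.1]
gripper_width: 0.446
gripper_force: 41.0
```

```bash
python3 - <<'E'
from h import *
to(.471,-.080,.2,61.3)
print(head())
E
```

```text
shift [ 1.9495 -0.2592 -0.2412] turn [0.0005 0.0002 0.1203]
75.7314844951633
```

>>> move_arm(
  steps=[
    [0.25,-0.03,-0.12,0,0,0,20],
    [0.6,-0.08,-0.24,0,0,0,20],
    [0.975,-0.13,-0.24,0,0,0,20],
  ],
)

```text
time: 3.28
tool_pos: [0.4575, -0.1965, 0.1994]
tcp_rot: [0.001, 0.79, 0.613, 0.0]
force: [0.7, 0.3, -1.9]
gripper_width: 0.454
gripper_force: 41.1
```

>>> move_arm(
  steps=[
    [0.4,-0.05,0,0,0,0.04,20],
    [0.75,-0.1,0,0,0,0.09,20],
    [0.975,-0.13,0,0,0,0.12,20],
    [0.975,-0.13,0,0,0,0.12,20],
  ],
)

```text
time: 3.78
tool_pos: [0.4704, -0.0779, 0.1981]
tcp_rot: [-0.0, 0.859, 0.511, -0.0]
force: [-0.2, -0.9, -1.4]
gripper_width: 0.449
gripper_force: 41.0
```

```bash
python3 - <<'E'
from h import *
print(pose()[0],head(),pose()[2]["time"])
im,p=snap("wrist","w2");topface(im,p,z=.054)
print(p)
E
```

```text
[ 0.4704 -0.0779  0.1981] 61.503284981834504 3.775
blob [623.7254 286.4269] area 3826.5 rect mm ((646.8115234375, -237.2093505859375), (131.4223175048828, 26.580581665039062), 88.52682495117188)
blob [338.736  107.8168] area 968.0 rect mm ((517.5970458984375, -12.648746490478516), (34.95833969116211, 63.680782318115234), 16.28049659729004)
blob [451.536  176.6997] area 31224.5 rect mm ((529.016845703125, -86.9700698852539), (154.39198303222656, 218.42788696289062), 60.131473541259766)
blob [428.8769  53.1335] area 9181.0 rect mm ((582.0151977539062, -13.34981918334961), (22.63591766357422, 196.67791748046875), 60.06938934326172)
{'fx': 412.3216701825622, 'fy': 412.3216701825622, 'cx': 324.47489204177384, 'cy': 238.95124053310317, 'extrinsics': array([[ 0.8791, -0.4587, -0.1292,  0.503 ],
       [-0.4766, -0.8463, -0.2382, -0.0181],
       [-0.    ,  0.271 , -0.9626,  0.3413],
       [ 0.    ,  0.    ,  0.    ,  1.    ]])}
```

View pics/w2.png

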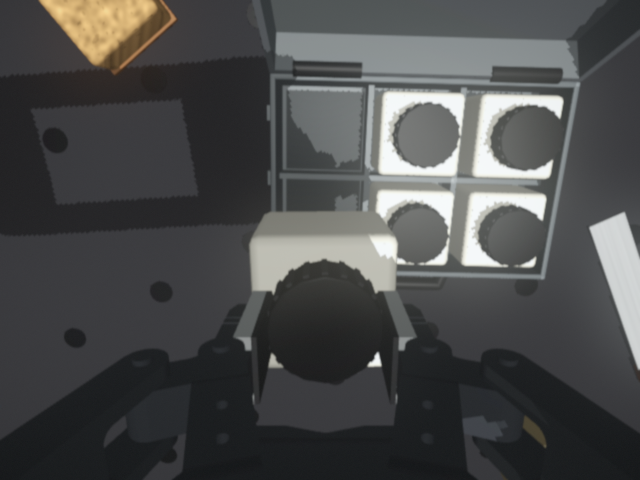

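The wrist view shows the held jar square to the tool, with its base edge at row 212 from column 271 to 383. The case rim corners are at about (271,75), (578,82) and (544,278), and the empty pockets are at (325,130) and below it.

```bash
python3 - <<'E'
from h import *
p=camera_params("wrist");im=cv2.imread("pics/w2.png")
t,r,_=pose()
for u,v in((271,212),(383,212)):print("base tool frame",r.inv().apply(onz("wrist",u,v,.1475,p)-t))
for u,v in((250,240),(397,240)):print("top tool frame",r.inv().apply(onz("wrist",u,v,.1955,p)-t))
hsv=cv2.cvtColor(im,cv2.COLOR_BGR2HSV);m=((hsv[...,1]<40)&(hsv[...,2]>170)).astype(np.uint8)
cx=np.array([.545,-.083]);h=np.radians(61.3);X=np.array([np.cos(h),np.sin(h)]);Y=np.array([-X[1],X[0]])
# rim corners
P=[onz("wrist",u,v,.05,p)[:2] for u,v in((271,75),(578,82),(544,278))]
print("rim",P,np.linalg.norm(P[0]-P[1]),np.linalg.norm(P[1]-P[2]),"center",(P[0]+P[2])/2)
d=P[0]-P[1];print("ydir",np.degrees(np.arctan2(d[1],d[0])))
d=P[1]-P[2];print("xdir",np.degrees(np.arctan2(d[1],d[0])))
# divider crossing, z=.028
for u,v in((369,178),(455,180),(283,178)):print("divider",onz("wrist",u,v,.028,p)[:2])
# where expected geometry projects
for a,b,z in((70,103,.05),(70,-103,.05),(-70,-103,.05),(0,33,.028),(0,-33,.028),(0,99,.028)):
    w=cx+X*a/1000+Y*b/1000;print((a,b),proj([*w,z],p))
E
```

```text
base tool frame [ 0.0269 -0.0255  0.0507]
base tool frame [0.0269 0.0283 0.0507]
top tool frame [ 0.0266 -0.0272  0.0027]
top tool frame [0.0266 0.0268 0.0027]
rim [array([0.4867, 0.0241]), array([ 0.6634, -0.0767]), array([ 0.5951, -0.1974])] 0.20344794856077994 0.13876931548796012 center [ 0.5409 -0.0867]
ydir 150.3101135613699
xdir 60.50231983050777
divider [ 0.5137 -0.0709]
divider [ 0.5704 -0.1034]
divider [ 0.4564 -0.0398]
(70, 103) (np.float64(270.16867468510014), np.float64(68.389241945084))
(70, -103) (np.float64(583.2503610740134), np.float64(69.75048305712758))
(-70, -103) (np.float64(550.705763074302), np.float64(270.1188118700777))
(0, 33) (np.float64(369.52251841958014), np.float64(172.1201467827052))
(0, -33) (np.float64(456.8900128724803), np.float64(172.46528257014813))
(0, 99) (np.float64(282.0962413166941), np.float64(171.7747787807948))
```

```bash
python3 - <<'E'
from h import *
to(.4677,-.0819,.105,60.6)
E
```

```text
shift [-0.0317 -0.0099  0.7766] turn [-0.0001  0.0001  0.0075]
```

>>> move_arm(
  steps=[
    [-0.032,-0.01,0.2,0,0,0.0075,20],
    [-0.032,-0.01,0.5,0,0,0.0075,20],
    [-0.032,-0.01,0.77,0,0,0.0075,20],
    [-0.032,-0.01,0.77,0,0,0.0075,20],
  ],
)

```text
time: 4.32
tool_pos: [0.4658, -0.0829, 0.1038]
tcp_rot: [-0.002, 0.864, 0.503, -0.002]
force: [-0.5, -0.6, -2.0]
gripper_width: 0.45
gripper_force: 41.0
```

>>> move_arm(
  steps=[
    [0,0,0.08,0,0,0,20],
    [0,0,0.16,0,0,0,20],
    [0,0,0.24,0,0,0,20],
    [0,0,0.24,0,0,0,20],
  ],
)

```text
time: 4.82
tool_pos: [0.4674, -0.0824, 0.0765]
tcp_rot: [-0.001, 0.864, 0.503, -0.0]
force: [-0.0, 0.3, -1.7]
gripper_width: 0.452
gripper_force: 41.0
```

>>> move_arm(
  steps=[
    [0,0,0.05,0,0,0,20],
    [0,0,0.1,0,0,0,20],
    [0,0,0.14,0,0,0,20],
    [0,0,0.16,0,0,0,20],
    [0,0,0.17,0,0,0,20],
    [0,0,0.17,0,0,0,20],
  ],
)

```text
time: 5.58
tool_pos: [0.4679, -0.0827, 0.0567]
tcp_rot: [0.0, 0.864, 0.503, 0.0]
force: [1.0, -0.8, -1.9]
gripper_width: 0.45
gripper_force: 41.0
```

>>> move_arm(
  steps=[
    [0,0,0.01,0,0,0,20],
    [0,0,0.02,0,0,0,20],
    [0,0,0.02,0,0,0,20],
  ],
)

```text
time: 5.95
tool_pos: [0.468, -0.0826, 0.0547]
tcp_rot: [0.0, 0.864, 0.503, 0.0]
force: [-0.7, 0.4, 2.7]
gripper_width: 0.451
gripper_force: 41.4
```

>>> move_arm(
  steps=[
    [0,0,0.02,0,0,0,50],
    [0,0,0.02,0,0,0,62],
    [0,0,0.02,0,0,0,62],
    [0,0,-0.1,0,0,0,62],
    [0,0,-0.4,0,0,0,62],
    [0,0,-0.85,0,0,0,62],
  ],
)

```text
time: 6.7
tool_pos: [0.4669, -0.0823, 0.1572]
tcp_rot: [-0.001, 0.864, 0.503, -0.001]
force: [0.4, -0.6, -0.8]
gripper_width: 0.62
gripper_force: 0.0
```

```bash
python3 - <<'E'
from h import *
print(pose()[0],head(),pose()[2]["joints"])
to(.495,.323,.23,270)
E
```

```text
[ 0.4669 -0.0823  0.1572] 60.42548816429586 [-0.4103  0.1914  1.8168  0.      1.1361  0.1059]
shift [ 3.0527 -1.4651 -0.6036] turn [-0.0003  0.0018  1.2535]
```

```bash
cat >> h.py <<'E'
def chain(*T):
    p,r,_=pose()
    for x,y,z,hd in T:
        to(x,y,z,hd,p,r);h=np.radians(hd);p=np.array([x,y,z]);r=R.from_matrix(np.array([[np.cos(h),np.sin(h),0],[np.sin(h),-np.cos(h),0],[0,0,-1]]).T)
E
python3 - <<'E'
from h import *
chain((.39,-.03,.24,145.4),(.40,.08,.24,230.4),(.45,.18,.24,270),(.485,.285,.23,270))
E
```

```text
shift [ 0.0624 -0.7745 -0.688 ] turn [-0.0012 -0.0009 -0.7081]
shift [0.4519 0.8019 0.    ] turn [ 0.      0.     -0.7083]
shift [-0.9077  0.2101  0.    ] turn [ 0.    0.   -0.33]
shift [-0.875  -0.2917  0.0833] turn [0. 0. 0.]
```

>>> move_arm(
  steps=[
    [0,-0.05,-0.3,0,0,-0.085,62],
    [0.02,-0.3,-0.69,0,0,-0.17,62],
    [0.06,-0.7,-0.69,0,0,-0.26,62],
    [0.06,-0.77,-0.69,0,0,-0.35,62],
    [0.06,-0.77,-0.69,0,0,-0.44,62],
    [0.06,-0.77,-0.69,0,0,-0.53,62],
    [0.06,-0.77,-0.69,0,0,-0.62,62],
    [0.06,-0.77,-0.69,0,0,-0.708,62],
  ],
)

```text
time: 7.7
tool_pos: [0.391, -0.0307, 0.2402]
tcp_rot: [0.001, 0.295, 0.955, -0.0]
force: [0.5, 0.7, 0.8]
gripper_width: 0.621
gripper_force: 0.0
```

>>> move_arm(
  steps=[
    [0.1,0.2,0,0,0,-0.085,62],
    [0.2,0.4,0,0,0,-0.17,62],
    [0.3,0.6,0,0,0,-0.26,62],
    [0.4,0.8,0,0,0,-0.35,62],
    [0.48,0.98,0,0,0,-0.44,62],
    [0.48,0.98,0,0,0,-0.53,62],
    [0.48,0.98,0,0,0,-0.62,62],
    [0.48,0.98,0,0,0,-0.708,62],
  ],
)

```text
time: 8.7
tool_pos: [0.4106, 0.0988, 0.2402]
tcp_rot: [0.001, -0.427, 0.904, -0.0]
force: [-0.3, 0.5, 0.7]
gripper_width: 0.62
gripper_force: 0.0
```

>>> move_arm(
  steps=[
    [-0.25,0.07,0,0,0,-0.085,62],
    [-0.5,0.14,0,0,0,-0.17,62],
    [-0.75,0.2,0,0,0,-0.25,62],
    [-0.88,0.24,0,0,0,-0.33,62],
  ],
)

```text
time: 9.2
tool_pos: [0.4567, 0.1995, 0.2401]
tcp_rot: [-0.001, 0.708, -0.706, 0.0]
force: [-0.4, 0.2, -0.1]
gripper_width: 0.618
gripper_force: 0.0
```

>>> move_arm(
  steps=[
    [-0.3,-0.1,0.04,0,0,0,62],
    [-0.7,-0.23,0.08,0,0,0,62],
    [-0.98,-0.33,0.08,0,0,0,62],
    [-0.98,-0.33,0.08,0,0,0,62],
  ],
)

```text
time: 9.7
tool_pos: [0.4966, 0.3177, 0.23]
tcp_rot: [0.0, -0.706, 0.708, 0.0]
force: [1.0, -0.5, 0.3]
gripper_width: 0.62
gripper_force: 0.0
```

```bash
python3 - <<'E'
from h import *
print(pose()[0],head(),pose()[2]["joints"],pose()[2]["time"])
im,p=snap("wrist","w3");topface(im,p)
E
```

```text
[0.4966 0.3177 0.23  ] -90.1007339315043 [ 0.3798  0.3298  1.4399  0.0004  1.3712 -2.7601] 9.7
blob [205.5458 248.7839] area 7253.5 rect mm ((595.15625, 349.9117431640625), (81.27225494384766, 81.21185302734375), 89.9462661743164)
blob [326.7332 231.3057] area 2809.0 rect mm ((494.767822265625, 333.3813781738281), (63.06307601928711, 56.53615188598633), 88.76848602294922)
```

View pics/w3.png

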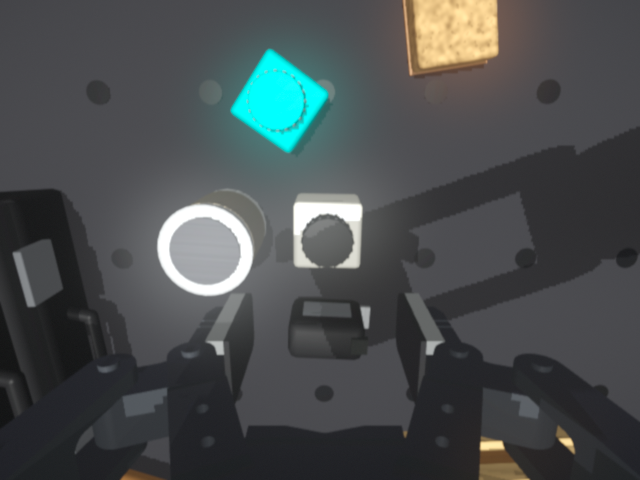

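The wrist view shows jar_a's white square at (327,231) with its cap at (327,240). The tin is to its left at (206,249), the tape measure is below it, and turquoise is at (280,100).

```bash
python3 - <<'E'
from h import *
p=camera_params("wrist")
print("cap",onz("wrist",327.5,241,.068,p)[:2],"edge",onz("wrist",328,268,.048,p)[:2],"tin",onz("wrist",205.5,249,.084,p)[:2])
to(.495,.336,.050,268.8)
E
```

```text
cap [0.4938 0.3345] edge [0.4932 0.3637] tin [0.5834 0.3359]
shift [-0.1645  0.0104  1.4994] turn [-0.0001 -0.0001  0.0087]
```

>>> move_arm(
  steps=[
    [-0.08,0.01,0.3,0,0,0.0087,62],
    [-0.16,0.018,0.7,0,0,0.0087,62],
    [-0.16,0.018,0.85,0,0,0.0087,62],
  ],
)

```text
time: 10.12
tool_pos: [0.4922, 0.3333, 0.1253]
tcp_rot: [-0.002, -0.699, 0.715, 0.001]
force: [0.5, 0.3, -1.1]
gripper_width: 0.619
gripper_force: 0.0
```

>>> move_arm(
  squeeze=40,
  steps=[
    [0,0,0.3,0,0,0,62],
    [0,0,0.55,0,0,0,62],
    [0,0,0.64,0,0,0,62],
    [0,0,0.64,0,0,0,62],
    [0,0,0.64,0,0,0,30],
    [0,0,0.64,0,0,0,20],
    [0,0,0.64,0,0,0,20],
    [0,0,0.64,0,0,0,20],
  ],
)

```text
time: 11.12
tool_pos: [0.4952, 0.335, 0.0525]
tcp_rot: [0.001, -0.699, 0.715, -0.001]
force: [-1.6, -2.6, 7.0]
gripper_width: 0.449
gripper_force: 40.6
```

>>> move_arm(
  steps=[
    [0,0,-0.25,0,0,0,20],
    [0,0,-0.6,0,0,0,20],
    [0,0,-1,0,0,0,20],
  ],
)

```text
time: 11.5
tool_pos: [0.4938, 0.3347, 0.1716]
tcp_rot: [-0.0, -0.699, 0.715, 0.0]
force: [0.3, -0.2, -1.2]
gripper_width: 0.446
gripper_force: 40.6
```

```bash
python3 - <<'E'
from h import *
print(head())
chain((.46,.225,.24,269),(.425,.12,.24,269),(.40,.03,.24,240.6),(.5005,-.0259,.21,240.6))
E
```

```text
-91.29023217120243
shift [ 0.9208  0.2616 -0.569 ] turn [ 0.0005 -0.0002 -0.0024]
shift [0.88   0.2764 0.    ] turn [0. 0. 0.]
shift [0.7535 0.1952 0.    ] turn [0.     0.     0.2367]
shift [-0.0053 -0.9583  0.25  ] turn [0. 0. 0.]
```

>>> move_arm(
  steps=[
    [0.2,0.06,-0.35,0,0,0,20],
    [0.55,0.16,-0.57,0,0,0,20],
    [0.92,0.26,-0.57,0,0,0,20],
  ],
)

```text
time: 11.88
tool_pos: [0.4616, 0.2248, 0.2422]
tcp_rot: [0.003, -0.7, 0.715, -0.002]
force: [0.7, -0.2, -1.5]
gripper_width: 0.452
gripper_force: 40.7
```

>>> move_arm(
  steps=[
    [0.45,0.14,0,0,0,0,20],
    [0.88,0.276,0,0,0,0,20],
  ],
)

```text
time: 12.12
tool_pos: [0.4244, 0.119, 0.2396]
tcp_rot: [0.0, -0.699, 0.715, -0.001]
force: [0.4, -0.5, -0.9]
gripper_width: 0.448
gripper_force: 40.7
```

>>> move_arm(
  steps=[
    [0.3,0.08,0,0,0,0.06,20],
    [0.55,0.14,0,0,0,0.12,20],
    [0.75,0.195,0,0,0,0.18,20],
    [0.75,0.195,0,0,0,0.234,20],
  ],
)

```text
time: 12.62
tool_pos: [0.3993, 0.0296, 0.2396]
tcp_rot: [0.0, -0.502, 0.865, -0.001]
force: [-0.2, -0.3, -0.1]
gripper_width: 0.448
gripper_force: 40.7
```

>>> move_arm(
  steps=[
    [0,-0.3,0,0,0,0,20],
    [0,-0.7,0.1,0,0,0,20],
    [0,-0.95,0.25,0,0,0,20],
    [0,-0.955,0.25,0,0,0,20],
  ],
)

```text
time: 13.12
tool_pos: [0.5001, -0.0261, 0.2077]
tcp_rot: [-0.001, -0.504, 0.864, 0.001]
force: [-1.4, 1.8, -1.6]
gripper_width: 0.446
gripper_force: 40.7
```

```bash
python3 - <<'E'
from h import *
print(pose()[0],head(),pose()[2]["joints"],pose()[2]["time"])
im,p=snap("wrist","w4");topface(im,p,z=.054)
s,_=snap("side","s4")
t,r,_=pose()
for z in(.054,):
  pass
cv2.imwrite("pics/m4.png",np.hstack([cv2.resize(im,(600,450)),cv2.resize(s[150:310,230:301],(200,450))]))
E
```

```text
[ 0.5001 -0.0261  0.2077] -119.44605504768295 [-0.2753  0.1894  1.6846 -0.0001  1.2697 -2.903 ] 13.125
blob [237.0589 196.3031] area 33258.5 rect mm ((539.2955322265625, -64.14930725097656), (158.3100128173828, 216.70477294921875), 59.996585845947266)
blob [217.8547 122.7869] area 1740.5 rect mm ((538.2056274414062, -84.08338928222656), (136.56097412109375, 204.76119995117188), 60.06729507446289)
blob [15.631  94.9893] area 2044.5 rect mm ((643.0994262695312, -207.84747314453125), (50.64302444458008, 26.401466369628906), 88.66716766357422)
```

View pics/w4.png

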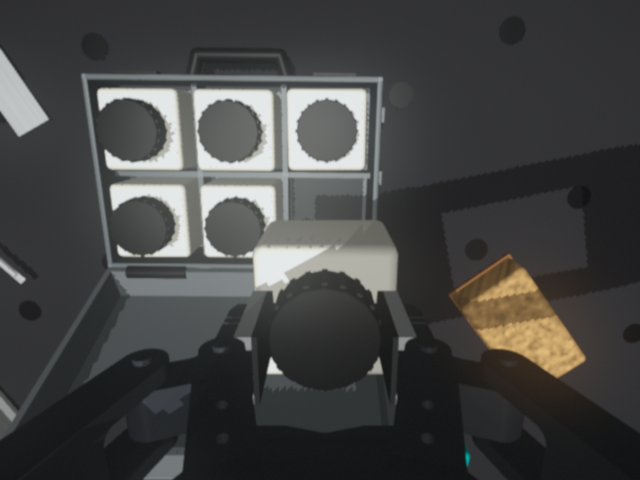

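The wrist view shows jar_b square in its pocket at (327,130). The held jar_a is straight, with its base edge at row 220 from column 270 to 381. The target pocket is at about (330,200), partly hidden by the jar.

```bash
python3 - <<'E'
from h import *
p=camera_params("wrist");t,r,_=pose()
for u,v in((270,220),(381,221)):print("base tool frame",r.inv().apply(onz("wrist",u,v,.155,p)-t))
P=[onz("wrist",u,v,.05,p)[:2] for u,v in((84,75),(382,78),(108,268))]
print(P,np.linalg.norm(P[0]-P[1]),np.linalg.norm(P[0]-P[2]),"center",(P[1]+P[2])/2)
d=P[1]-P[0];print("ydir",np.degrees(np.arctan2(d[1],d[0])))
for u,v in((285,177),(199,175),(370,177)):print("divider",onz("wrist",u,v,.028,p)[:2])
print("jarb cap", onz("wrist",327,130,.072,p)[:2])
print("expected divider px",[proj([.5418-.871*y,-.087+.491*y,.028],p) for y in(.033,-.033,.099)])
E
```

```text
base tool frame [ 0.0235 -0.0268  0.054 ]
base tool frame [0.023  0.0276 0.0541]
[array([ 0.5932, -0.1937]), array([ 0.4162, -0.092 ]), array([ 0.6649, -0.0733])] 0.20407916798182066 0.14011589322920973 center [ 0.5406 -0.0827]
ydir 150.10884692718426
divider [ 0.5121 -0.065 ]
divider [ 0.57   -0.0994]
divider [ 0.4541 -0.0324]
jarb cap [ 0.4659 -0.0808]
expected divider px [(np.float64(280.20325624898294), np.float64(171.13591050175285)), (np.float64(195.65978034891978), np.float64(171.0549484293755)), (np.float64(364.72407428180475), np.float64(171.21685087608822))]
```

>>> move_arm(
  steps=[
    [0.005,0.021,0.25,0,0,0,20],
    [0.005,0.021,0.6,0,0,0,20],
    [0.005,0.021,0.84,0,0,0,20],
    [0.005,0.021,0.84,0,0,0,20],
  ],
)

```text
time: 13.72
tool_pos: [0.4949, -0.0236, 0.1074]
tcp_rot: [-0.001, -0.505, 0.863, 0.001]
force: [0.4, 0.3, -0.8]
gripper_width: 0.448
gripper_force: 40.8
```

>>> move_arm(
  steps=[
    [0,0,0.07,0,0,0,20],
    [0,0,0.14,0,0,0,20],
    [0,0,0.2,0,0,0,20],
    [0,0,0.24,0,0,0,20],
    [0,0,0.24,0,0,0,20],
  ],
)

```text
time: 14.35
tool_pos: [0.4968, -0.0246, 0.0791]
tcp_rot: [-0.0, -0.505, 0.863, 0.0]
force: [-0.9, -0.2, -1.7]
gripper_width: 0.448
gripper_force: 40.8
```

>>> move_arm(
  steps=[
    [0,0,0.05,0,0,0,20],
    [0,0,0.1,0,0,0,20],
    [0,0,0.14,0,0,0,20],
    [0,0,0.17,0,0,0,20],
    [0,0,0.185,0,0,0,20],
    [0,0,0.19,0,0,0,20],
    [0,0,0.19,0,0,0,20],
  ],
)

```text
time: 15.22
tool_pos: [0.4971, -0.0246, 0.0568]
tcp_rot: [0.0, -0.505, 0.863, -0.0]
force: [0.8, -1.0, -1.1]
gripper_width: 0.45
gripper_force: 40.8
```

>>> move_arm(
  steps=[
    [0,0,0.01,0,0,0,20],
    [0,0,0.02,0,0,0,20],
    [0,0,0.02,0,0,0,20],
  ],
)

```text
time: 15.6
tool_pos: [0.4972, -0.0246, 0.0564]
tcp_rot: [0.0, -0.505, 0.863, -0.0]
force: [-6.7, 0.8, 18.2]
gripper_width: 0.447
gripper_force: 42.6
```

>>> move_arm(
  steps=[
    [0,0,0.015,0,0,0,50],
    [0,0,0.01,0,0,0,60],
    [0,0,0.01,0,0,0,60],
    [0,0,-0.1,0,0,0,60],
    [0,0,-0.4,0,0,0,60],
    [0,0,-0.95,0,0,0,60],
  ],
)

```text
time: 16.35
tool_pos: [0.4955, -0.0243, 0.1649]
tcp_rot: [-0.002, -0.505, 0.863, 0.002]
force: [0.3, -0.1, 1.0]
gripper_width: 0.599
gripper_force: 0.0
```

>>> move_arm(
  steps=[
    [0,0,-0.4,0,0,0,0],
    [0,0,-0.82,0,0,0,0],
    [0,0,-0.82,0,0,0,0],
  ],
)

```text
time: 16.73
tool_pos: [0.4993, -0.0252, 0.2686]
tcp_rot: [0.004, -0.505, 0.863, -0.004]
force: [-0.1, 0.2, -0.6]
gripper_width: -0.002
gripper_force: 0.0
```

```bash
python3 - <<'E'
from h import *
print(pose()[0],head(),pose()[2]["time"])
im,p=snap("wrist","w5");s,_=snap("side","s5");c,_=snap("scene","c5")
f=lambda a,x,y,w,h:cv2.resize(a[y:y+h,x:x+w],(400,300),interpolation=cv2.INTER_CUBIC)
cv2.imwrite("pics/m5.png",np.vstack([np.hstack([f(im,0,0,640,480),f(s,250,160,140,105)]),np.hstack([f(c,240,185,140,105),f(s,250,200,120,90)])]))
def case(x,y,z):return .5408+.491*x-.871*y,-.085+.871*x+.491*y,z
chain((*case(.115,.03,.27),240.6),(*case(.195,.0,.27),240.6),(*case(.195,0,.15),240.6))
E
```

```text
[ 0.4993 -0.0252  0.2686] -119.3701427534428 16.725
shift [-0.6999 -0.3204 -0.0602] turn [ 0.0004 -0.0001  0.0002]
shift [-0.6665 -0.2501  0.    ] turn [0. 0. 0.]
shift [0. 0. 1.] turn [0. 0. 0.]
```

View pics/m5.png

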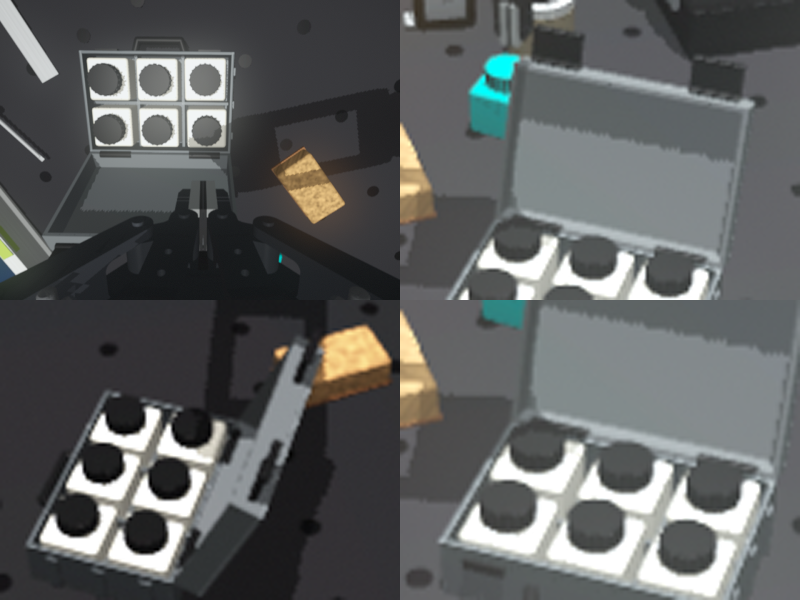

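The mosaic shows all six jars seated level: caps evenly spaced in the wrist view at (85-230, 75-130), same heights in the side view. The lid is still leaning back. Next I'll go behind it.

>>> move_arm(
  steps=[
    [-0.3,-0.14,-0.06,0,0,0,0],
    [-0.7,-0.32,-0.06,0,0,0,0],
  ],
)

```text
time: 17.12
tool_pos: [0.5717, 0.0297, 0.2697]
tcp_rot: [-0.001, -0.504, 0.864, 0.0]
force: [-0.0, -0.5, 1.4]
gripper_width: -0.0
gripper_force: 0.0
```

>>> move_arm(
  steps=[
    [-0.35,-0.12,0,0,0,0,0],
    [-0.667,-0.25,0,0,0,0,0],
    [-0.667,-0.25,0.3,0,0,0,0],
    [-0.667,-0.25,0.7,0,0,0,0],
    [-0.667,-0.25,0.98,0,0,0,0],
    [-0.667,-0.25,0.98,0,0,0,0],
  ],
)

```text
time: 17.88
tool_pos: [0.6338, 0.0849, 0.1478]
tcp_rot: [-0.004, -0.505, 0.863, 0.003]
force: [0.2, -0.3, 0.4]
gripper_width: 0.0
gripper_force: 0.0
```

```bash
cat >> h.py <<'E'
X=np.array([.491,.871]);Y=np.array([-.871,.491])
def case(x,y,z):return (*(np.array([.5408,-.085])+X*x+Y*y),z)
def incase():
    t=pose()[0];d=t[:2]-[.5408,-.085];return d@X,d@Y,t[2]
E
python3 - <<'E'
from h import *
print(incase(),head(),pose()[2]["force"],pose()[2]["joints"])
chain(*[(*case(x/1000,0,z/1000),240.6) for x,z in((155,150),(111,170),(78,174),(41,167),(8,150),(-18,124),(-31,103),(-39,80))])
E
```

```text
(np.float64(0.1936419311044665), np.float64(0.002455298550759746), np.float64(0.1478117614888811)) -119.37893553362537 [ 0.2137 -0.3083  0.3944] [-0.041   0.4844  1.4104  0.      1.2572 -2.6698]
shift [ 0.3225 -0.0201 -0.0169] turn [ 0.0044 -0.0023  0.0002]
shift [ 0.3666  0.0001 -0.1667] turn [0. 0. 0.]
shift [ 0.275   0.0001 -0.0333] turn [0. 0. 0.]
shift [0.3083 0.0001 0.0583] turn [0. 0. 0.]
shift [0.275  0.0001 0.1417] turn [0. 0. 0.]
shift [0.2166 0.     0.2167] turn [0. 0. 0.]
shift [0.1083 0.     0.175 ] turn [0. 0. 0.]
shift [0.0667 0.     0.1917] turn [0. 0. 0.]
```

>>> move_arm(
  steps=[
    [0.1,0,0,0,0,0,0],
    [0.2,0,0,0,0,0,0],
    [0.32,0,0,0,0,0,0],
    [0.42,0,-0.04,0,0,0,0],
    [0.51,0,-0.1,0,0,0,0],
    [0.6,0,-0.15,0,0,0,0],
    [0.7,0,-0.18,0,0,0,0],
  ],
)

```text
time: 18.75
tool_pos: [0.5955, 0.0109, 0.1749]
tcp_rot: [0.0, -0.505, 0.863, -0.0]
force: [2.0, 1.6, -2.1]
gripper_width: 0.001
gripper_force: 1.2
```

>>> move_arm(
  steps=[
    [0.14,0,-0.03,0,0,0,0],
    [0.275,0,-0.03,0,0,0,0],
    [0.38,0,-0.015,0,0,0,0],
    [0.48,0,0.0,0,0,0,0],
    [0.583,0,0.025,0,0,0,0],
    [0.68,0,0.07,0,0,0,0],
    [0.77,0,0.115,0,0,0,0],
    [0.858,0,0.167,0,0,0,0],
  ],
)

```text
time: 19.75
tool_pos: [0.5449, -0.0788, 0.1538]
tcp_rot: [-0.0, -0.505, 0.863, 0.0]
force: [0.6, 1.3, 0.3]
gripper_width: 0.003
gripper_force: 0.7
```

```bash
python3 - <<'E'
from h import *
print(incase(),head(),pose()[2]["force"])
s,_=snap("side","s6");c,_=snap("scene","c6")
f=lambda a,x,y,w,h:cv2.resize(a[y:y+h,x:x+w],(400,300),interpolation=cv2.INTER_CUBIC)
cv2.imwrite("pics/m6.png",np.hstack([f(s,230,160,160,120),f(c,230,165,160,120)]))
E
```

```text
(np.float64(0.00743366357128253), np.float64(-0.0005647420441516086), np.float64(0.1537877304797661)) -119.37892717177455 [0.5989 1.3464 0.2752]
```

View pics/m6.png

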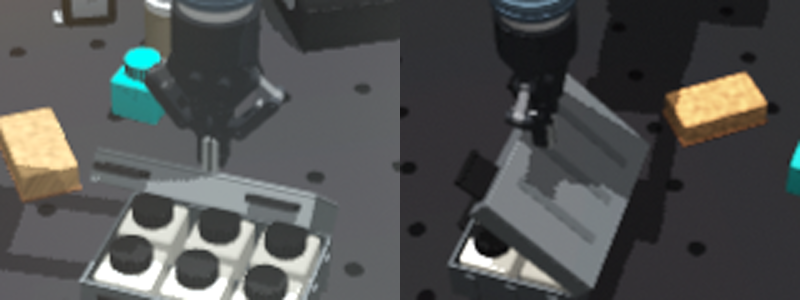

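The mosaic shows the lid following the fingertips, half closed at about 0.7 rad, with both latches clear. I'll carry on down.

>>> move_arm(
  steps=[
    [0.08,0,0.07,0,0,0,0],
    [0.15,0,0.14,0,0,0,0],
    [0.217,0,0.23,0,0,0,0],
    [0.27,0,0.32,0,0,0,0],
    [0.32,0,0.41,0,0,0,0],
    [0.36,0,0.5,0,0,0,0],
    [0.39,0,0.58,0,0,0,0],
    [0.39,0,0.6,0,0,0,0],
  ],
)

```text
time: 20.85
tool_pos: [0.5218, -0.1188, 0.0814]
tcp_rot: [-0.001, -0.505, 0.863, 0.001]
force: [-0.3, -0.3, 1.7]
gripper_width: -0.0
gripper_force: 0.4
```

>>> move_arm(
  steps=[
    [0,0,0.02,0,0,0,0],
    [0,0,0.03,0,0,0,0],
    [0,0,0.03,0,0,0,0],
  ],
)

```text
time: 21.22
tool_pos: [0.5225, -0.1188, 0.08]
tcp_rot: [0.0, -0.505, 0.863, -0.0]
force: [-3.5, -1.0, 8.4]
gripper_width: 0.0
gripper_force: 4.3
```

>>> move_arm(
  steps=[
    [0,0,-0.3,0,0,0.06,0],
    [0,0,-0.6,0,0,0.148,0],
    [0,0,-0.6,0,0,0.236,0],
    [0,0,-0.6,0,0,0.324,0],
    [0,0,-0.6,0,0,0.412,0],
    [0,0,-0.6,0,0,0.5,0],
    [0,0,-0.6,0,0,0.588,0],
    [0,0,-0.6,0,0,0.676,0],
  ],
)

```text
time: 22.22
tool_pos: [0.5227, -0.1187, 0.1511]
tcp_rot: [0.0, 0.181, 0.984, 0.0]
force: [-0.3, -0.2, -0.5]
gripper_width: 0.002
gripper_force: 0.0
```

>>> move_arm(
  steps=[
    [0,0,0,0,0,0.088,0],
    [0,0,0,0,0,0.176,0],
    [0,0,0,0,0,0.264,0],
    [0,0,0,0,0,0.352,0],
    [0,0,0,0,0,0.44,0],
    [0,0,0,0,0,0.528,0],
    [0,0,0,0,0,0.616,0],
    [0,0,0,0,0,0.7,0],
  ],
)

```text
time: 23.22
tool_pos: [0.5227, -0.1187, 0.151]
tcp_rot: [0.0, 0.792, 0.61, 0.0]
force: [-0.1, -0.0, 0.7]
gripper_width: -0.001
gripper_force: 0.0
```

```bash
python3 - <<'E'
from h import *
print(incase(),head(),pose()[2]["joints"])
chain((*case(-.099,.07,.12),60.6),(*case(-.099,.07,.036),60.6))
s,_=snap("side","s7");c,_=snap("scene","c7")
f=lambda a,x,y,w,h:cv2.resize(a[y:y+h,x:x+w],(400,300),interpolation=cv2.INTER_CUBIC)
cv2.imwrite("pics/m7.png",np.hstack([f(s,240,200,140,105),f(c,220,185,140,105)]))
E
```

```text
(np.float64(-0.03820523610371869), np.float64(-0.0007639154611538954), np.float64(0.1510326009393503)) 75.18559757749325 [-0.4316  0.3014  1.6842  0.0002  1.1552 -0.1731]
shift [-0.3416 -0.6984  0.2581] turn [ 0.0003 -0.0001  0.1215]
shift [0.  0.  0.7] turn [0. 0. 0.]
```

View pics/m7.png

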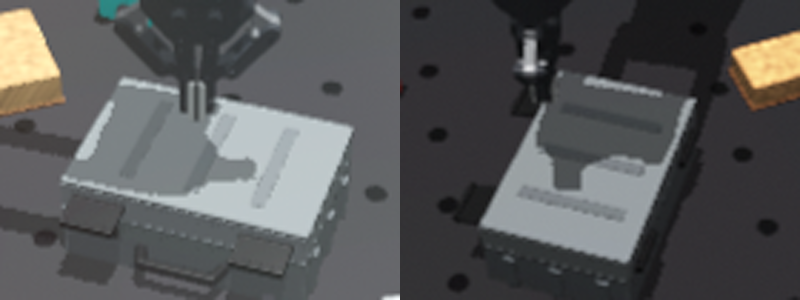

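The mosaic shows the lid shut flush and both flaps standing out of the front, left at (93,212) and right at (263,252) in the side crop. Next is the left latch.

>>> move_arm(
  steps=[
    [-0.17,-0.35,0,0,0,0.06,0],
    [-0.34,-0.7,0.1,0,0,0.12,0],
    [-0.34,-0.7,0.25,0,0,0.1215,0],
    [-0.34,-0.7,0.25,0,0,0.1215,0],
  ],
)

```text
time: 23.82
tool_pos: [0.43, -0.137, 0.1203]
tcp_rot: [-0.001, 0.861, 0.508, -0.0]
force: [-0.1, 1.0, 0.2]
gripper_width: -0.003
gripper_force: 0.0
```

>>> move_arm(
  steps=[
    [0,0,0.12,0,0,0,0],
    [0,0,0.24,0,0,0,0],
    [0,0,0.36,0,0,0,0],
    [0,0,0.48,0,0,0,0],
    [0,0,0.6,0,0,0,0],
    [0,0,0.7,0,0,0,0],
    [0,0,0.7,0,0,0,0],
  ],
)

```text
time: 24.7
tool_pos: [0.4301, -0.1368, 0.0355]
tcp_rot: [-0.001, 0.862, 0.507, -0.001]
force: [-0.3, 0.0, -0.3]
gripper_width: -0.001
gripper_force: 0.0
```

```bash
python3 - <<'E'
from h import *
print(incase(),head(),pose()[2]["force"])
E
```

```text
(np.float64(-0.09950376934085853), np.float64(0.07095129958342011), np.float64(0.035543757862724366)) 60.9552838139587 [-0.259   0.0467 -0.3481]
```

>>> move_arm(
  steps=[
    [0.02,0,0,0,0,0,0],
    [0.04,0,0,0,0,0,0],
    [0.06,0,0,0,0,0,0],
    [0.075,0,0,0,0,0,0],
    [0.075,0,0,0,0,0,0],
  ],
)

```text
time: 25.32
tool_pos: [0.4356, -0.1294, 0.037]
tcp_rot: [0.0, 0.862, 0.507, 0.0]
force: [0.2, -0.7, 0.9]
gripper_width: 0.005
gripper_force: 0.3
```

>>> move_arm(
  steps=[
    [0.015,0,0,0,0,0,0],
    [0.03,0,0,0,0,0,0],
    [0.045,0,0,0,0,0,0],
    [0.045,0,0,0,0,0,0],
  ],
)

```text
time: 25.82
tool_pos: [0.437, -0.1268, 0.0369]
tcp_rot: [0.001, 0.862, 0.508, -0.002]
force: [-7.4, -12.2, 2.0]
gripper_width: -0.001
gripper_force: 5.4
```

>>> move_arm(
  steps=[
    [-0.05,0,0,0,0,0,0],
    [-0.1,0,-0.1,0,0,0,0],
    [-0.1,0,-0.45,0,0,0,0],
    [-0.1,0.3,-0.7,0,0,0,0],
    [-0.1,0.6,-0.7,0,0,0,0],
  ],
)

```text
time: 26.45
tool_pos: [0.4976, -0.1716, 0.1248]
tcp_rot: [0.003, 0.862, 0.507, 0.002]
force: [-0.4, -0.4, 0.3]
gripper_width: -0.003
gripper_force: 0.0
```

```bash
python3 - <<'E'
from h import *
print(incase(),head(),pose()[2]["force"])
chain((*case(-.099,-.07,.12),60.6),(*case(-.099,-.07,.036),60.6))
E
```

```text
(np.float64(-0.09661142358812935), np.float64(-0.004878326520086726), np.float64(0.12483009833656739)) 60.92778669537692 [-0.4415 -0.4374  0.3499]
shift [-0.0229  0.5422  0.0441] turn [ 0.0034 -0.0001  0.0027]
shift [0.  0.  0.7] turn [0. 0. 0.]
```

>>> move_arm(
  steps=[
    [-0.01,0.28,0,0,0,0.0027,0],
    [-0.02,0.54,0.02,0,0,0.0027,0],
    [-0.02,0.54,0.02,0,0,0.0027,0],
  ],
)

```text
time: 26.82
tool_pos: [0.552, -0.205, 0.1188]
tcp_rot: [0.001, 0.864, 0.504, 0.001]
force: [-0.2, 0.1, 0.1]
gripper_width: -0.001
gripper_force: 0.0
```

>>> move_arm(
  steps=[
    [0,0,0.12,0,0,0,0],
    [0,0,0.24,0,0,0,0],
    [0,0,0.36,0,0,0,0],
    [0,0,0.48,0,0,0,0],
    [0,0,0.6,0,0,0,0],
    [0,0,0.7,0,0,0,0],
    [0,0,0.7,0,0,0,0],
  ],
)

```text
time: 27.7
tool_pos: [0.5495, -0.2035, 0.0329]
tcp_rot: [-0.001, 0.863, 0.505, -0.001]
force: [0.9, -0.2, 0.1]
gripper_width: 0.002
gripper_force: 0.0
```

>>> move_arm(
  steps=[
    [0.02,0,0,0,0,0,0],
    [0.04,0,0,0,0,0,0],
    [0.06,0,0,0,0,0,0],
    [0.08,0,0,0,0,0,0],
    [0.08,0,0,0,0,0,0],
  ],
)

```text
time: 28.32
tool_pos: [0.5548, -0.1968, 0.0347]
tcp_rot: [0.001, 0.863, 0.505, -0.001]
force: [-3.3, -6.8, -0.8]
gripper_width: 0.005
gripper_force: 3.5
```

```bash
python3 - <<'E'
from h import *
print(incase(),head(),pose()[2]["force"])
E
```

```text
(np.float64(-0.09048895328239984), np.float64(-0.06703296167042798), np.float64(0.0346599962915302)) 60.634982708558184 [-3.3353 -6.8166 -0.759 ]
```

>>> move_arm(
  steps=[
    [0.01,0,0,0,0,0,0],
    [0.02,0,0,0,0,0,0],
    [0.025,0,0,0,0,0,0],
    [0.025,0,0,0,0,0,0],
  ],
)

```text
time: 28.82
tool_pos: [0.555, -0.1964, 0.0346]
tcp_rot: [0.001, 0.863, 0.505, -0.002]
force: [-9.0, -13.7, -0.1]
gripper_width: -0.001
gripper_force: 8.1
```

>>> move_arm(
  steps=[
    [-0.06,0,0,0,0,0,0],
    [-0.15,0,-0.05,0,0,0,0],
    [-0.15,0,-0.5,0,0,0,0],
    [-0.15,0,-0.95,0,0,0,0],
  ],
)

```text
time: 29.32
tool_pos: [0.5475, -0.2084, 0.1497]
tcp_rot: [-0.001, 0.863, 0.504, 0.0]
force: [-0.2, -0.8, 0.9]
gripper_width: 0.003
gripper_force: 0.0
```

>>> move_arm(
  steps=[
    [-0.2,-0.3,-0.3,0,0,0,0],
    [-0.4,-0.7,-0.6,0,0,0,0],
    [-0.4,-1,-0.6,0,0,0,0],
    [-0.4,-1,-0.6,0,0,0,0],
  ],
)

```text
time: 29.82
tool_pos: [0.418, -0.1903, 0.2217]
tcp_rot: [0.001, 0.863, 0.504, 0.0]
force: [1.4, 0.1, 0.1]
gripper_width: -0.001
gripper_force: 0.0
```

```bash
python3 - <<'E'
from h import *
im,_=snap("wrist","w8");s,_=snap("side","s8");c,_=snap("scene","c8")
f=lambda a,x,y,w,h:cv2.resize(a[y:y+h,x:x+w],(400,300),interpolation=cv2.INTER_CUBIC)
cv2.imwrite("pics/m8.png",np.vstack([np.hstack([f(s,240,200,140,105),f(c,220,185,140,105)]),np.hstack([f(s,0,0,640,480),f(im,0,0,640,480)])]))
E
```

```text
(no output)
```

View pics/m8.png

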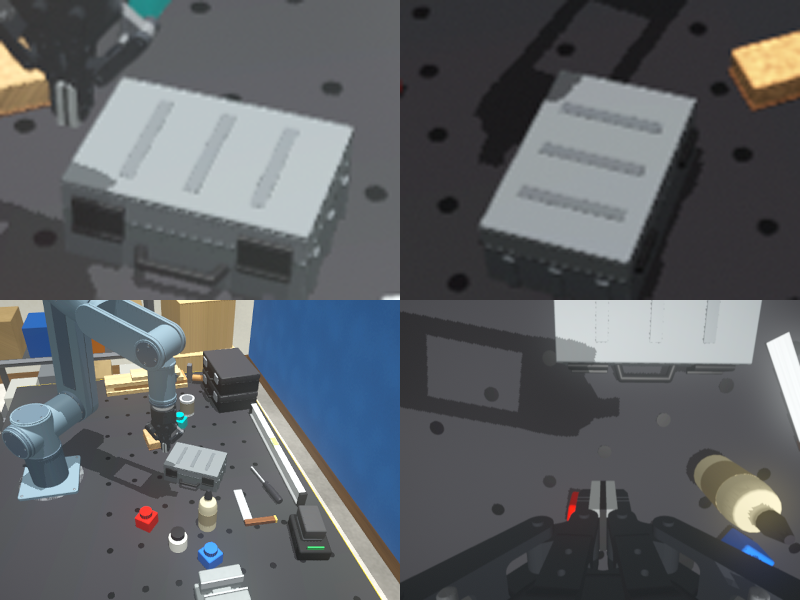

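The final mosaic shows the lid shut and both flaps flat on the front, at (97,215) and (265,260) in the side crop, with the arm clear and the bystanders undisturbed. I'm handing in.

```bash
python3 -c "
from rig import *
print(hand_in())"
```

```text
the job is handed in; nothing more can be done
None
```

The job is handed in at about 30 s of the 69 s: both white jars are seated in the two empty pockets, the lid was then shut, and both latches pressed flat, with the other jars and bench items looking undisturbed in the last pictures.

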